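Crimp a lamp's cap with the press pedal, then proof-pull it to the set mark and hold

TASK

Crimp the cap of the lamp lying in the green press: push the sprung pedal right down to its stop and let it come all the way back up. Then proof-pull the cap: draw the gauge's D-handle straight out against its spring until the red index stands level with the yellow set pointer, not well past it, and hold it there: finish with the gripper still holding the handle at the mark. Leave the set pointer and the things lying around the press where they are.

Things in the scene. Friction and masses are not known exactly. Their poses are not given: they have to be found in the camera images.
- press: Green bench press, fixed, placed and turned anew each time: bed 90 x 410 mm, 16 high, the lamp lying on it, C-frame head over the lamp's cap, gauge in line with the lamp. Origin: on the bench below the common axis of lamp and gauge (z 85 mm). z up; y along that axis from lamp to handle: the handle pulls out along +y; -x is the pedal's side, towards the robot. The bed ends at y 100 mm: only bench below the handle.
- press_head (a point): Top of the press head's rocker above the lamp's cap, the tallest part (182 mm above the bench, 195 with its tail lifted). Head, column and linkage reach from 24 mm on the pedal's side (-x) of it to 87 mm beyond (+x), and 30 mm either side along y.
- barrel_mouth (a point): Centre of the end of the aluminium gauge barrel (36 mm thick, 125 mm long, scale and pointers on top up to 122 mm above the bench), where the 12 mm steel pull rod comes out along press +y.
- pedal_tread (a point): Centre of the top of the pedal's black ribbed rubber tread, 60 mm (across the pivot) x 94 mm (along press y); moves with the pedal. The tread sticks out of the press head to press -x and slopes up away from the pivot by 0.32 rad at rest. In the press frame it is at about (-130, -105, 73) mm at rest, some 26 mm lower at the stop. Pivot: along press y at (-47, -105, 36) mm.
- pedal (a joint): Pedal angle, rad: 0 up at rest, 0.30 down on its hard stop. A spring lifts it: pressed at the tread's centre it takes about 3 N to start and 12 N at the stop, and it comes back up by itself. It drives the crimping ram.
- pull_handle: Dark level D-handle on the pull rod, moves with it; axes as the press's. Origin: middle of its black grip bar: round, 14 mm thick, 96 mm long along press x, 85 mm above the bench. A 12 mm yoke bar lies 58 mm behind it (-y), 10 mm side arms at 52 mm either side: the opening is 45 (y) x 94 mm (x), free above and below. Take the bar from above, one finger inside the D, one outside.
- pull_rod (a joint): How far rod and handle are drawn out, m: 0 at rest, stop at 0.078. Inner spring: 3.6 N at 0 plus 0.18 N per mm; it pulls the handle back whenever it is let go.
- index (a point): The red index needle, 2.2 mm wide, on the white scale on top of the barrel (111 mm above the bench); fixed to the pull rod, it travels along +y with it. The point is mid needle.
- set_mark (a point): Tip of the yellow set pointer on the far side of the same scale, 111 mm above the bench: the needle is 2.6 mm wide and points across the scale, clamped by a screw. The index is level with it when both have the same y in the press frame.
- set_pointer (a joint): Where the set pointer is clamped, m: the pull_rod value at which the index is level with it (0.035 to 0.060, different each time). Not to be moved.
- spare_lamp: Bystander: a loose compact lamp, 160 mm long, 47 mm thick, white glass tubes and a brass cap, lying on the bench. Origin under its middle.
- cap_bowl: Bystander: green bowl of brass lamp caps, 132 mm wide, 45 mm high. Origin under its centre.
- lamp_carton: Bystander: small cardboard lamp carton lying down, 62 x 170 x 62 mm. Origin under its centre.

How it is judged:
By the outcome, as a careful person would: the job done as asked, in the order asked, and still so for the second after the job is handed in, while the arm keeps its last pose, push and grip.
It also fails if it takes over 45 s, if anything falls off the work surface, if the arm or the gripper's body presses on something with over 40 N, if the wrist force passes 120 N, or if a joint passes its speed limit or range.

ROBOT

A 6-joint arm with a two-finger parallel gripper is mounted at the origin on the work surface. World frame = base frame: x ahead of the robot, y to its left, z up, the work surface at z = 0. Lengths are in mm, angles in rad, forces in N, time in s.
With the tool pointing down it reaches from about 350 to 800 mm from the base axis. Payload 7.3 kg.
Tool frame: the origin (TCP) lies at the very end of the fingers, on their centre line; the grasp point (between the pads) lies 19 mm behind it; z points along the fingers, y is the direction in which the jaws open and shut (so a half turn about z gives the same grasp; the last joint's range is limited). The gripper opens to 85 mm and grips with 20 to 120 N. Pads are 22 mm wide; open, the fingers measure 114 mm over their backs; the gripper's body (76 mm by 85 mm) begins 54 mm behind the grasp point. The pads swing forward as they close: fully open they stand 13 mm farther back than shut.
Start: joints at [-1.295, 0.342, 1.524, -0, 1.275, -0.146], TCP at [214.96, -478.995, 231.322] pointing down, gripper open.
Joint ranges: [-2.53, 2.53], [-0.77, 2.02], [0.04, 2.7], [-1, 4.14], [0.28, 2.66], [-3.11, 3.11]. Speed limits (rad/s): [2.57, 2.57, 3.14, 3.14, 3.14, 3.14].

INTERFACE

Orientations are given as a unit quaternion [x, y, z, w].
In Python, from station import observe, read_camera, calibration, hand_in gives the robot as it stands.
- The arm moves only by the tool move_arm, never from a script. Its argument "rows" is a list that holds one entry, the list of rows, each a list of 7 numbers: the shift along the world's x, y, z in m, then the turn, a rotation vector about the world's x, y, z in degrees, then the finger opening in m, from 0 to 0.0854. In form: [[[tx, ty, tz, wx, wy, wz, claw], ...]]. A call has 1 to 12 rows; each row shifts and turns the commanded pose from where the row before left it; what a row does not reach is not made up. A row lasts 1/10 s, in which the tool goes at most 50 mm and 8.59 degrees, less where a joint would pass 70% of its speed; a pose out of reach is approached as far as the arm can. A call with a gripper value outside its range is refused whole. The fingers move at their own pace and stop on an object; "grip_force" is the grip in N (left out, the last holds). Time passes only in rows, so rows that do not move let the fingers close. It gives the time, the measured TCP pose, the force and the opening at its end, in the units of the state.
- observe(): the state, without advancing time (a new reading comes with each control period).
- read_camera(name): name is "side" or "top"; returns the picture (400x640x3 uint8, red, green, blue); there is no depth.
- calibration(name): a dict with "fx", "fy", "cx", "cy" (pixels), "origin" and "rotation" of the camera in the world. Camera axes: x right, y down, z forward; pixel columns grow to the right and rows downward; lengths in mm; the calibration is good to about 2 mm. A picture is of the moment at which its call begins. calibration takes no time and is no camera call.
- hand_in(): hands the job in, once; it reports no verdict.
The state is a dict: "clock": time; "joints": joint angles; "joint_velocities": joint speeds; "joint_efforts": joint torques, N m; "ee_pos": TCP position; "eef_rot": TCP orientation; "force": force on the tool from outside, world axes, zero at the start; "ft_torque": the same for the moment, N m; "finger_gap": finger opening in mm.
Only numpy, scipy, OpenCV 4.12 (cv2) and the standard library are available. Lean on these libraries where they do the work, as an engineer would, in place of code of your own. Each camera call takes 0.05 s, during which the arm holds its last target.

## Working session

There is one attempt and no reset: what is moved stays moved. The work goes in short steps, Python scripts to look and compute and a tool call to move; the robot and the scene stay as the last step left them, time stands still between calls to the robot, and variables do not carry over. Pictures are saved under pics/ and viewed, and the job is handed in when it is done.

Besides the shell and the picture viewer there is one more tool, called after "Call:" as name(argument=value, ...), one argument or row to a line, values as JSON. move_arm: Moves the arm, as the interface text tells. Its arguments: {"type":"object","properties":{"rows":{"type":"array","items":{"type":"array","items":{"type":"array","items":{"type":"number"}}}},"grip_force":{"type":"number"}},"required":["rows"]}

```bash
mkdir -p pics; ls; python3 - <<'E'
from station import *
import cv2
s=observe();print(s)
for n in("side","top"):
    cv2.imwrite(f"pics/{n}0.png",read_camera(n)[:,:,::-1]);print(n,calibration(n))
E
```

```text
pics
{'clock': 0.0, 'joints': array([-1.29502226e+00,  3.42753881e-01,  1.52502169e+00, -2.27387625e-05,
        1.27541571e+00, -1.46018986e-01]), 'joint_velocities': array([-0.00141331, -0.0015611 , -0.00098812, -0.0003117 ,  0.00066535,
       -0.00196696]), 'joint_efforts': array([ 5.95267647e-05, -4.33675611e+01, -2.46017718e+01, -8.60569548e-05,
        7.79815949e-03, -1.87578371e-05]), 'ee_pos': array([ 214.82585191, -478.58730775,  230.60816642]), 'eef_rot': array([ 9.77842625e-01,  2.09339823e-01, -6.26726326e-05, -7.96927634e-04]), 'force': array([ 0.51903564, -0.5821476 , -0.41486825]), 'ft_torque': array([ 0.03952455, -0.02399003,  0.02482583]), 'finger_gap': 85.27837443452009}
side {'fx': 371.2735494442533, 'fy': 371.2735494442533, 'cx': 321.78538545433463, 'cy': 199.32628111935153, 'origin': array([-10.07108148, 655.3155169 , 693.34999698]), 'rotation': array([-0.33355704,  0.83237813, -0.413718  ,  0.15723792])}
top {'fx': 433.49621997128617, 'fy': 433.49621997128617, 'cx': 326.8228428371492, 'cy': 200.84322832580764, 'origin': array([ 418.95473692,  107.82905384, 1159.41126271]), 'rotation': array([-0.70216485,  0.71011859, -0.03891675,  0.03437431])}
```

View pics/side0.png

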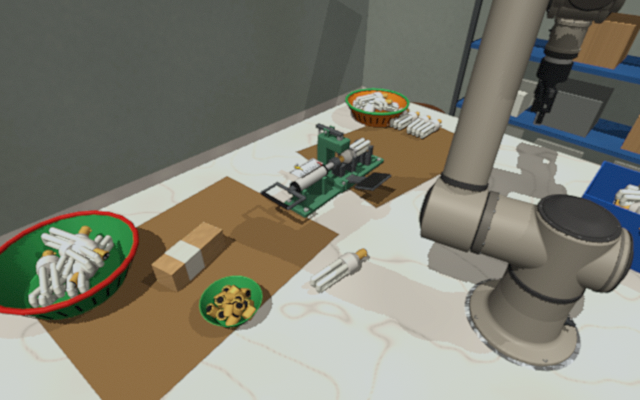

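View pics/top0.png

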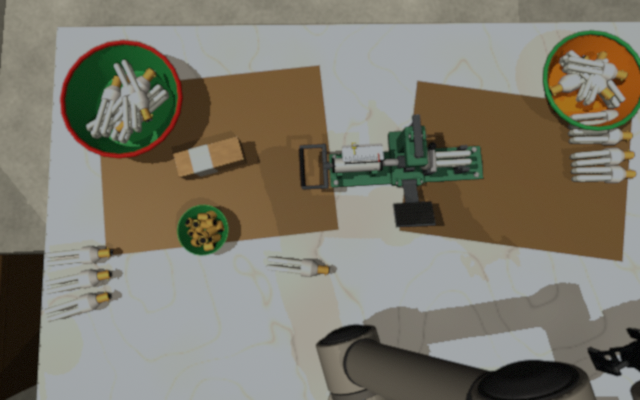

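Side view: the press is around (320,175), D-handle at (283,195) and pedal at (372,187). Top view: handle bar at about (303,168), tread at about (415,214). I'll enlarge both.

```bash
python3 - <<'E'
import cv2
a=cv2.imread("pics/top0.png")[105:235,290:490];cv2.imwrite("pics/topz.png",cv2.resize(a,None,fx=4,fy=4,interpolation=cv2.INTER_CUBIC))
a=cv2.imread("pics/side0.png")[110:225,250:400];cv2.imwrite("pics/sidez.png",cv2.resize(a,None,fx=5,fy=5,interpolation=cv2.INTER_CUBIC))
E
```

```text
(no output)
```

View pics/topz.png

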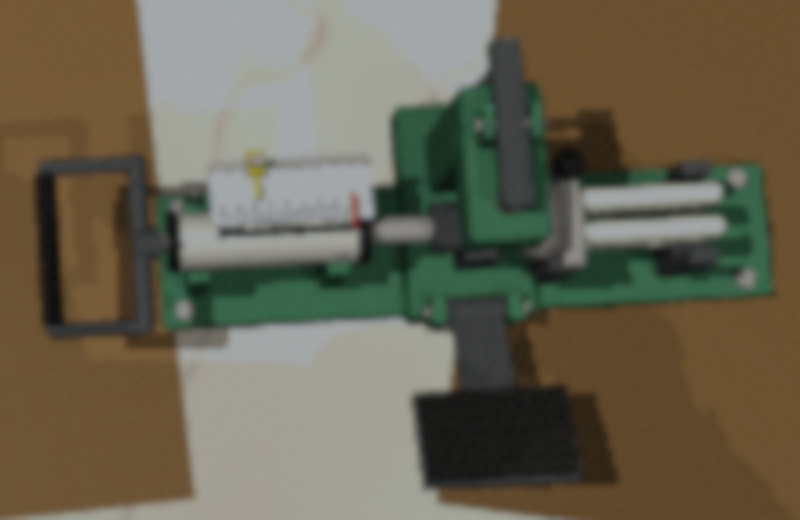

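View pics/sidez.png

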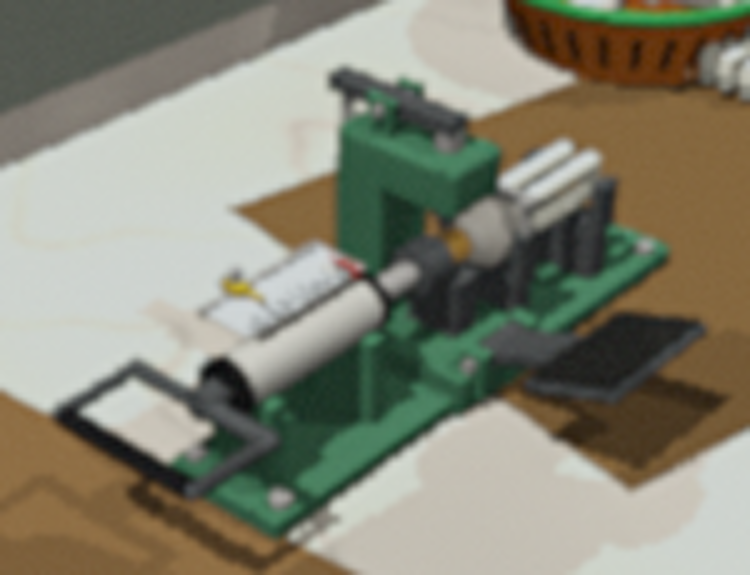

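```bash
cat > h.py <<'E'
import numpy as np
from scipy.spatial.transform import Rotation as R
from station import *
def ray(n,p):
    c=calibration(n);d=np.array([(p[0]-c['cx'])/c['fx'],(p[1]-c['cy'])/c['fy'],1.])
    return np.array(c['origin']),R.from_quat(c['rotation']).apply(d)
def plane(n,p,z):
    o,d=ray(n,p);return o+d*(z-o[2])/d[2]
def tri(pt,ps):
    o1,d1=ray('top',pt);o2,d2=ray('side',ps)
    A=np.stack([d1,-d2],1);t=np.linalg.lstsq(A,o2-o1,rcond=None)[0]
    a=o1+d1*t[0];b=o2+d2*t[1];return (a+b)/2,np.linalg.norm(a-b)
def proj(n,P):
    c=calibration(n);q=R.from_quat(c['rotation']).inv().apply(np.array(P)-c['origin'])
    return np.array([c['fx']*q[...,0]/q[...,2]+c['cx'],c['fy']*q[...,1]/q[...,2]+c['cy']]).T
T=lambda x,y:(x/4+290,y/4+105)
S=lambda x,y:(x/5+250,y/5+110)
E
python3 - <<'E'
from h import *
np.set_printoptions(precision=1,suppress=True)
for n,t,s in [('barA',(45,176),(60,412)),('barB',(54,326),(190,490)),('t1',(415,396),(528,385)),('t2',(427,486),(605,400)),('t3',(580,474),(703,325)),('t4',(567,388),(628,315)),('idx',(356,210),(347,264)),('set',(260,196),(262,300)),
 ('bolt nr',(184,310),(281,497)),('bolt far',(737,177),(645,246)),('bolt fr2',(746,278),None)]:
    if s: print(n,*tri(T(*t),S(*s)))
    zz={'b':85,'i':111,'s':111,'t':73}[n[0]]
    if 'bolt' in n: zz=18
    print('   plane',plane('top',T(*t),zz),plane('side',S(*s),zz) if s else '')
E
```

```text
barA [663.5 164.2  86.9] 2.9208798194642314
   plane [662.9 163.3  85. ] [666.9 163.5  85. ]
barB [567.7 158.2  82.6] 0.1927737580132319
   plane [567.4 158.2  85. ] [565.4 160.1  85. ]
t1 [523.9 -71.3  54.9] 0.07341355420095926
   plane [522.1 -68.4  73. ] [508.8 -50.7  73. ]
t2 [467.3 -73.2  71.6] 4.667608961784195
   plane [465.4 -74.3  73. ] [468. -70.  73.]
t3 [ 471.4 -170.4   74.9] 0.8627781533183216
   plane [ 471.8 -170.6   73. ] [ 472.5 -173.2   73. ]
t4 [ 526.2 -169.5   57.2] 3.6627946471202497
   plane [ 526.1 -164.5   73. ] [ 511.6 -150.2   73. ]
idx [633.7 -29.6 109.5] 0.978569546960507
   plane [633.8 -29.1 111. ] [631.6 -28.1 111. ]
set [644.2  29.6 106.6] 0.45027378447327715
   plane [643.1  29.8 111. ] [639.5  34.4 111. ]
bolt nr [585.9  74.5  19.1] 1.0376093591741629
   plane [586.5  74.8  18. ] [586.5  73.3  18. ]
bolt far [ 653.5 -324.6  -10.7] 60.97991145825614
   plane [ 672.7 -297.8   18. ] [ 602.  -300.7   18. ]
   plane [ 604.  -300.6   18. ]
```

Heights agree: bar at about 85, index and set at about 107–111. The press yaw is about 0.048 rad, the origin about (622,-8), the tread centre about (497,-119) and the bar's middle about (615.5,161). First I'll go above the tread with the gripper shut.

Call:
move_arm(
  rows=[
    [[0.028,0.036,0,0,0,-2.1,0],[0.028,0.036,0,0,0,-2.1,0],[0.028,0.036,0,0,0,-2.1,0],[0.028,0.036,0,0,0,-2.2,0],[0.028,0.036,0,0,0,-2.2,0],[0.028,0.036,0,0,0,-2.2,0],[0.028,0.036,-0.02,0,0,-2.1,0],[0.028,0.036,-0.02,0,0,-2.1,0],[0.028,0.036,-0.03,0,0,-2.1,0],[0.03,0.036,-0.03,0,0,-2.2,0],[0,0,-0.02,0,0,0,0],[0,0,0,0,0,0,0]],
  ],
  grip_force=40,
)

```text
clock: 1.3
ee_pos: [490.0, -123.8, 114.0]
eef_rot: [1.0, 0.025, -0.003, -0.001]
force: [0.6, -1.6, -0.2]
finger_gap: -0.1
```

```bash
python3 - <<'E'
from h import *
import cv2
I=read_camera("top");J=read_camera("side")
print(observe()['ee_pos'],observe()['eef_rot'],observe()['force'])
a=cv2.resize(I[105:235,290:490,::-1],None,fx=4,fy=4,interpolation=cv2.INTER_CUBIC)
b=cv2.resize(J[100:230,250:450,::-1],None,fx=4,fy=4,interpolation=cv2.INTER_CUBIC)
cv2.imwrite("pics/ped1.png",cv2.resize(np.vstack([a,b]),None,fx=.57,fy=.57))
cv2.imwrite("pics/ped1s.png",b)
E
```

```text
[ 491.29611791 -125.85094524  116.94992783] [ 9.99707511e-01  2.41792123e-02 -5.00066663e-04 -9.18961364e-05] [-0.35027498  0.46801329  1.37992161]
```

View pics/ped1.png

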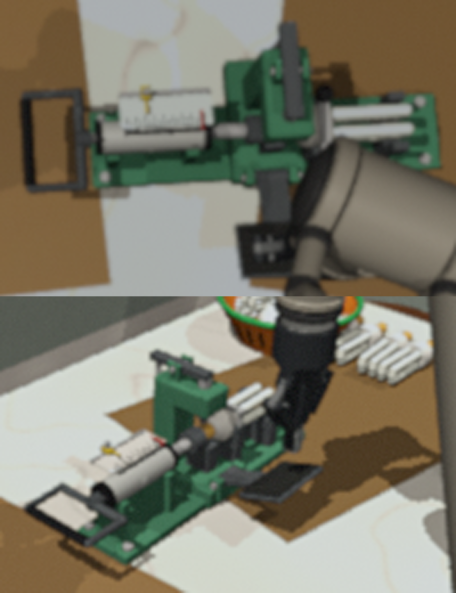

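The fingers hover over the tread, roughly 5 mm off its centre. I'll correct that and come down.

Call:
move_arm(
  rows=[
    [[0.006,0.005,-0.02,0,0,0,0],[0,0,-0.015,0,0,0,0],[0,0,-0.006,0,0,0,0],[0,0,-0.004,0,0,0,0],[0,0,0,0,0,0,0]],
  ],
)

```text
clock: 1.9
ee_pos: [497.8, -121.6, 73.0]
eef_rot: [1.0, 0.024, 0.001, 0.001]
force: [-1.3, -1.4, 4.4]
finger_gap: -0.1
```

Call:
move_arm(
  rows=[
    [[-0.001,0,-0.004,0,0,0,0],[-0.001,0,-0.004,0,0,0,0],[0,0,0,0,0,0,0]],
  ],
)

```text
clock: 2.2
ee_pos: [495.9, -121.6, 65.2]
eef_rot: [1.0, 0.024, 0.001, 0.001]
force: [-2.0, -1.5, 7.3]
finger_gap: -0.0
```

Call:
move_arm(
  rows=[
    [[-0.001,0,-0.004,0,0,0,0],[-0.001,0,-0.004,0,0,0,0],[-0.001,0,-0.004,0,0,0,0],[-0.001,0,-0.004,0,0,0,0],[0,0,0,0,0,0,0]],
  ],
)

```text
clock: 2.7
ee_pos: [492.6, -121.8, 49.7]
eef_rot: [1.0, 0.024, 0.002, 0.001]
force: [-1.7, -0.8, 10.2]
finger_gap: 0.1
```

Call:
move_arm(
  rows=[
    [[0,0,-0.002,0,0,0,0],[0,0,0,0,0,0,0]],
  ],
)

```text
clock: 2.9
ee_pos: [492.4, -121.8, 47.8]
eef_rot: [1.0, 0.024, 0.001, 0.001]
force: [-3.7, -1.6, 11.7]
finger_gap: 0.3
```

Call:
move_arm(
  rows=[
    [[0,0,-0.002,0,0,0,0],[0,0,0,0,0,0,0]],
  ],
)

```text
clock: 3.1
ee_pos: [492.3, -121.8, 46.7]
eef_rot: [1.0, 0.024, 0.001, 0.001]
force: [-6.9, -1.1, 18.4]
finger_gap: 0.1
```

Call:
move_arm(
  rows=[
    [[0,0,-0.002,0,0,0,0],[0,0,0,0,0,0,0]],
  ],
)

```text
clock: 3.3
ee_pos: [492.2, -121.8, 46.3]
eef_rot: [1.0, 0.024, 0.002, 0.001]
force: [-10.1, 0.2, 34.3]
finger_gap: 0.2
```

This is the hard stop: the force rose from 12 to 34 N with only 1.5 mm more travel, after 26 mm of stroke. Now I'll release the pedal.

Call:
move_arm(
  rows=[
    [[0,0,0.006,0,0,0,0],[0.001,0,0.008,0,0,0,0],[0.002,0,0.008,0,0,0,0],[0.003,0,0.01,0,0,0,0],[0,0,0.015,0,0,0,0],[-0.01,0,0.03,0,0,0,0.06],[-0.02,0,0.04,0,0,0,0.06],[-0.02,0,0.04,0,0,0,0.06],[0,0.03,0.03,0,0,0,0.06],[0,0.045,0,0,0,0,0.06],[0,0.045,0,0,0,0,0.06],[0,0.045,0,0,0,0,0.06]],
  ],
)

```text
clock: 4.5
ee_pos: [447.2, 45.7, 229.8]
eef_rot: [1.0, 0.024, 0.001, 0.0]
force: [0.4, -0.4, -0.2]
finger_gap: 60.3
```

```bash
python3 - <<'E'
from h import *
import cv2
I=read_camera("top");J=read_camera("side")
s=observe();print(s['ee_pos'],s['eef_rot'],s['force'],s['joints'],s['finger_gap'])
cv2.imwrite("pics/p2full.png",np.vstack([I,J])[:,:,::-1][:, :, :] [::1]) if 0 else None
a=cv2.resize(I[105:235,290:490,::-1],None,fx=4,fy=4,interpolation=cv2.INTER_CUBIC)
b=cv2.resize(J[100:230,250:450,::-1],None,fx=4,fy=4,interpolation=cv2.INTER_CUBIC)
cv2.imwrite("pics/ped2.png",cv2.resize(np.vstack([a,b]),None,fx=.57,fy=.57))
E
```

```text
[446.77963224  48.6870191  229.56655215] [ 9.99640034e-01  2.68184985e-02  1.43628623e-04 -7.41588021e-04] [ 0.38237753 -0.17885163  0.31563821] [-6.33438520e-02  2.04786677e-01  1.72074649e+00  1.60290168e-03
  1.21590736e+00  1.45325216e+00] 59.5079784032702
```

View pics/ped2.png

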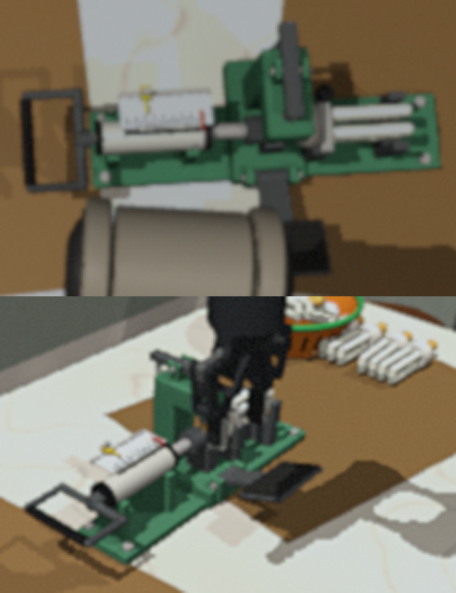

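The pedal is back up, as at the start (tread at the same place in both views). Next, to above the handle at about (615.5,161).

Call:
move_arm(
  rows=[
    [[0.03,0.03,0,0,0,0,0.045],[0.034,0.03,0,0,0,0,0.045],[0.035,0.025,0,0,0,0,0.045],[0.035,0.014,-0.01,0,0,0,0.045],[0.035,0.014,-0.03,0,0,0,0.045],[0,0,-0.04,0,0,0,0.045],[0,0,0,0,0,0,0.045],[0,0,0,0,0,0,0.045]],
  ],
)

```text
clock: 5.4
ee_pos: [616.2, 156.6, 149.2]
eef_rot: [1.0, 0.024, -0.001, 0.0]
force: [0.5, -0.7, 0.7]
finger_gap: 45.0
```

```bash
python3 - <<'E'
from h import *
import cv2
I=read_camera("top");J=read_camera("side")
s=observe();print(s['ee_pos'],s['eef_rot'],s['force'],s['finger_gap'])
a=cv2.resize(I[105:235,250:450,::-1],None,fx=4,fy=4,interpolation=cv2.INTER_CUBIC)
b=cv2.resize(J[100:230,220:420,::-1],None,fx=4,fy=4,interpolation=cv2.INTER_CUBIC)
cv2.imwrite("pics/h1.png",cv2.resize(np.vstack([a,b]),None,fx=.57,fy=.57))
E
```

```text
[617.44062469 156.91342638 151.74176113] [ 9.99713887e-01  2.38473732e-02  1.85346984e-03 -1.09615254e-04] [-0.25408642 -0.14801832  0.32647974] 45.041640842069064
```

View pics/h1.png

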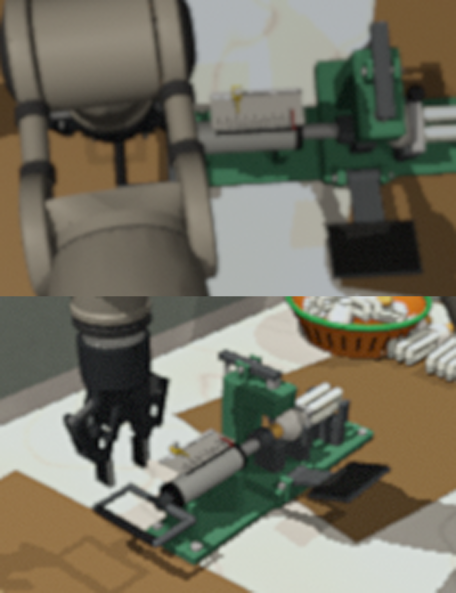

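Index and set pointer stay visible in both views. I'll shift +4 mm in y and descend.

Call:
move_arm(
  rows=[
    [[-0.001,0.004,-0.02,0,0,0,0.045],[0,0,-0.02,0,0,0,0.045],[0,0,-0.015,0,0,0,0.045],[0,0,-0.015,0,0,0,0.045],[0,0,-0.014,0,0,0,0.045],[0,0,0,0,0,0,0.045],[0,0,0,0,0,0,0.045]],
  ],
)

```text
clock: 6.2
ee_pos: [616.1, 161.3, 66.2]
eef_rot: [1.0, 0.024, 0.001, -0.0]
force: [-0.0, 0.6, 0.1]
finger_gap: 45.0
```

```bash
python3 - <<'E'
from h import *
import cv2
J=read_camera("side")
s=observe();print(s['ee_pos'],s['eef_rot'],s['force'],s['finger_gap'])
b=cv2.resize(J[110:210,220:340,::-1],None,fx=6,fy=6,interpolation=cv2.INTER_CUBIC)
cv2.imwrite("pics/h2.png",b)
E
```

```text
[616.30846594 161.34377859  66.34979658] [ 9.99709188e-01  2.40909954e-02  1.07588922e-03 -7.72511698e-05] [0.1525753  0.44187919 0.97434198] 45.030946737558764
```

View pics/h2.png

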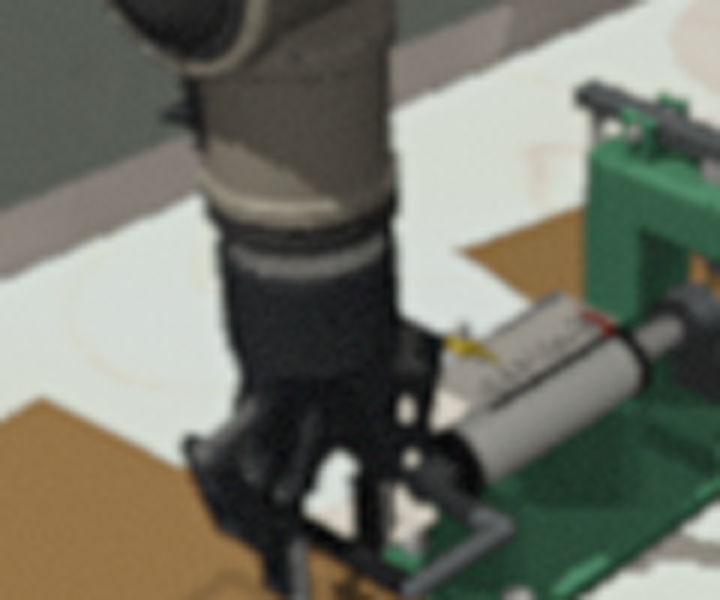

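The fingers straddle the bar. I'll close them.

Call:
move_arm(
  rows=[
    [[0,0,0,0,0,0,0.005],[0,0,0,0,0,0,0.005],[0,0,0,0,0,0,0.005],[0,0,0,0,0,0,0.005],[0,0,0,0,0,0,0.005],[0,0,0,0,0,0,0.005]],
  ],
  grip_force=70,
)

```text
clock: 6.85
ee_pos: [616.0, 161.0, 65.8]
eef_rot: [1.0, 0.024, 0.001, 0.0]
force: [-1.7, -1.8, 5.6]
finger_gap: 11.9
```

```bash
python3 - <<'E'
from h import *
import cv2
Is=np.mean([read_camera("top").astype(float) for _ in range(5)],0)
Js=np.mean([read_camera("side").astype(float) for _ in range(5)],0)
np.savez('rest.npz',t=Is,s=Js)
s=observe();print(s['clock'],s['ee_pos'],s['force'],s['finger_gap'])
a=cv2.resize(Is[135:175,330:400,::-1],None,fx=10,fy=10,interpolation=cv2.INTER_CUBIC)
b=cv2.resize(Js[150:190,290:340,::-1],None,fx=12,fy=12,interpolation=cv2.INTER_CUBIC)
cv2.imwrite("pics/r1t.png",a);cv2.imwrite("pics/r1s.png",b)
E
```

```text
7.35 [615.99791997 160.9437733   65.85670728] [-0.91988467 -2.40864095  5.52415229] 11.947739532364979[ WARN:0@26.720] global loadsave.cpp:1063 imwrite_ Unsupported depth image for selected encoder is fallbacked to CV_8U.
```

View pics/r1t.png

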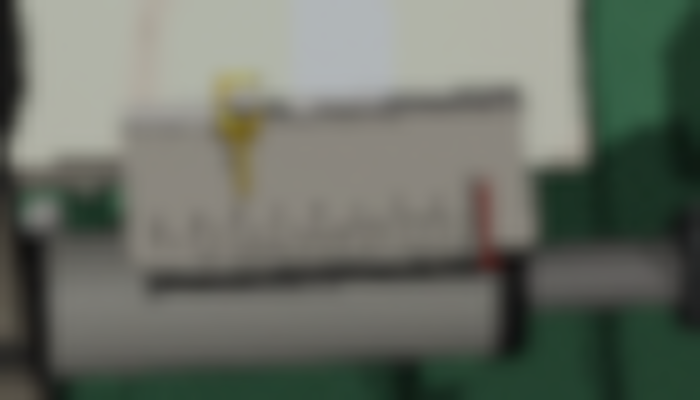

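View pics/r1s.png

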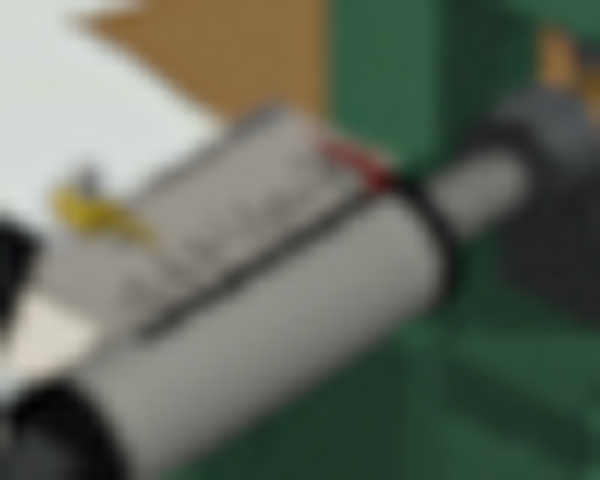

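```bash
python3 - <<'E'
from h import *
import cv2
d=np.load('rest.npz')
for k,(r0,r1,c0,c1) in {'t':(135,175,330,400),'s':(150,190,290,340)}.items():
    I=d[k][r0:r1,c0:c1]
    red=I[...,0]-np.maximum(I[...,1],I[...,2]); yel=np.minimum(I[...,0],I[...,1])-I[...,2]
    for n,m,th in(('red',red,12),('yel',yel,25)):
        print(k,n)
        mm=np.clip(m-th,0,None)
        if n=='red' : mm[:, :0]=0
        for r in range(mm.shape[0]):
            w=mm[r]
            if n=='yel' and k=='s': w=np.where(np.arange(len(w))<15,w,0)
            if n=='red' and k=='s': w=np.where((np.arange(len(w))>24)&(np.arange(len(w))<36),w,0)
            if n=='yel' and k=='t': w=np.where((np.arange(len(w))<35)&(np.arange(len(w))>15),w,0)
            if n=='red' and k=='t': w=np.where((np.arange(len(w))<53)&(np.arange(len(w))>43),w,0)
            if w.sum()>8:
                c=(w*np.arange(len(w))).sum()/w.sum()
                P=plane('top' if k=='t' else 'side',(c+c0,r+r0),111)
                v=np.array([-.048,.9988]);u=np.array([.9988,.048]);q=P[:2]-[622,-8]
                print(r+r0,round(c+c0,2),'w',round(w.sum()),'press',np.round([q@u,q@v],1))
E
```

```text
t red
154 377.88 w 23 press [ 19.6 -19.5]
155 377.97 w 25 press [ 17.1 -19.5]
156 378.06 w 22 press [ 14.6 -19.6]
157 378.13 w 20 press [ 12.1 -19.6]
158 378.2 w 17 press [  9.6 -19.6]
159 378.31 w 19 press [  7.1 -19.7]
160 378.45 w 31 press [  4.6 -19.8]
161 378.51 w 29 press [  2.1 -19.8]
t yel
142 353.05 w 32 press [53.2 39.5]
143 352.46 w 44 press [50.8 41.2]
144 351.82 w 13 press [48.4 42.9]
146 352.88 w 36 press [43.2 40.6]
147 353.37 w 113 press [40.6 39.6]
148 353.44 w 84 press [38.1 39.6]
149 353.54 w 28 press [35.6 39.5]
150 353.69 w 16 press [33.1 39.3]
151 353.84 w 10 press [30.6 39.1]
s red
150 315.38 w 31 press [ 67.2 -69.1]
151 315.38 w 31 press [ 63.1 -64.5]
152 315.37 w 31 press [ 59.1 -59.9]
153 315.36 w 31 press [ 55.1 -55.3]
154 315.37 w 30 press [ 51.1 -50.8]
155 315.36 w 30 press [ 47.2 -46.3]
156 315.35 w 30 press [ 43.3 -41.8]
157 315.37 w 31 press [ 39.4 -37.5]
158 315.37 w 28 press [ 35.5 -33.1]
159 315.41 w 15 press [ 31.6 -28.8]
162 317.77 w 63 press [ 15.2 -20.7]
163 319.37 w 95 press [  8.  -19.6]
164 320.58 w 66 press [  1.7 -17.8]
165 320.99 w 52 press [ -2.8 -14.4]
s yel
150 303.11 w 50 press [ 95.6 -43.6]
151 301.68 w 103 press [ 94.7 -36.1]
152 301.33 w 114 press [ 91.3 -30.9]
153 302.22 w 81 press [ 85.2 -28.3]
154 302.92 w 56 press [ 79.5 -25.3]
155 303.61 w 30 press [ 73.9 -22.4]
156 304.0 w 9 press [ 69.  -18.8]
166 295.29 w 72 press [49.5 39.7]
167 296.75 w 253 press [42.6 40.8]
168 297.65 w 217 press [37.  42.9]
169 299.95 w 43 press [28.4 42.4]
```

The pull needed measures about 58.7 mm from the top view, and the side view roughly agrees (about 60). I'll draw 48 mm first and check.

Call:
move_arm(
  rows=[
    [[-0.0003,0.006,0,0,0,0,0.005],[-0.0003,0.006,0,0,0,0,0.005],[-0.0003,0.006,0,0,0,0,0.005],[-0.0003,0.006,0,0,0,0,0.005],[-0.0003,0.006,0,0,0,0,0.005],[-0.0003,0.006,0,0,0,0,0.005],[-0.0003,0.006,0,0,0,0,0.005],[-0.0003,0.006,0,0,0,0,0.005],[0,0,0,0,0,0,0.005],[0,0,0,0,0,0,0.005]],
  ],
)

```text
clock: 8.35
ee_pos: [613.9, 206.8, 65.8]
eef_rot: [1.0, 0.024, 0.001, 0.002]
force: [-0.3, -11.6, 6.5]
finger_gap: 11.9
```

```bash
cat > m.py <<'E'
from h import *
import cv2,sys
Is=np.mean([read_camera("top").astype(float) for _ in range(5)],0)
Js=np.mean([read_camera("side").astype(float) for _ in range(5)],0)
s=observe();print(s['clock'],s['ee_pos'],s['eef_rot'],s['force'],s['finger_gap'])
n=sys.argv[1];np.savez(n+'.npz',t=Is,s=Js)
a=cv2.resize(Is[135:175,330:400,::-1],None,fx=10,fy=10,interpolation=cv2.INTER_CUBIC)
b=cv2.resize(Js[140:210,240:340,::-1],None,fx=7,fy=7,interpolation=cv2.INTER_CUBIC)
cv2.imwrite(f"pics/{n}t.png",np.clip(a*1.4,0,255).astype('uint8'));cv2.imwrite(f"pics/{n}s.png",np.clip(b,0,255).astype('uint8'))
I=Is[135:175,330:400];red=np.clip(I[...,0]-np.maximum(I[...,1],I[...,2])-12,0,None)
yel=np.clip(np.minimum(I[...,0],I[...,1])-I[...,2]-25,0,None)
v=np.array([-.048,.9988]);u=np.array([.9988,.048])
for nm,m in(('red',red),('yel',yel)):
  for r in range(11,28):
    w=m[r].copy();k=np.arange(70);w[(k<15)|(k>53)]=0
    if w.sum()>8:
      c=(w*k).sum()/w.sum();q=plane('top',(c+330,r+135),111)[:2]-[622,-8]
      print(nm,r+135,round(c+330,2),round(w.sum()),np.round([q@u,q@v],1))
E
python3 m.py p48
```

```text
8.85 [613.9325519  206.53993156  65.85820341] [9.99711940e-01 2.39216344e-02 4.96820046e-04 1.88304109e-03] [ -0.44426904 -10.62162285   6.84853763] 11.801343998420423
red 147 353.46 8 [40.6 39.4]
red 155 359.44 16 [19.8 26. ]
red 156 359.5 21 [17.3 26. ]
red 157 359.59 23 [14.8 25.9]
red 158 359.7 30 [12.3 25.9]
red 159 359.72 35 [ 9.8 26. ]
red 160 359.74 37 [ 7.3 26.1]
red 161 359.79 39 [ 4.8 26.1]
red 162 359.78 28 [ 2.3 26.3]
yel 146 354.19 13 [43.  37.4]
yel 147 353.53 96 [40.6 39.2]
yel 148 353.49 79 [38.1 39.5]
yel 149 353.54 29 [35.6 39.5]
yel 150 353.66 15 [33.1 39.4]
yel 151 353.85 10 [30.6 39.1]
```

View pics/p48t.png

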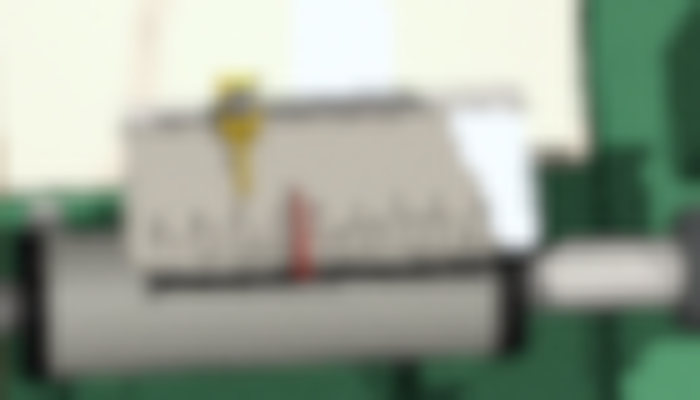

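View pics/p48s.png

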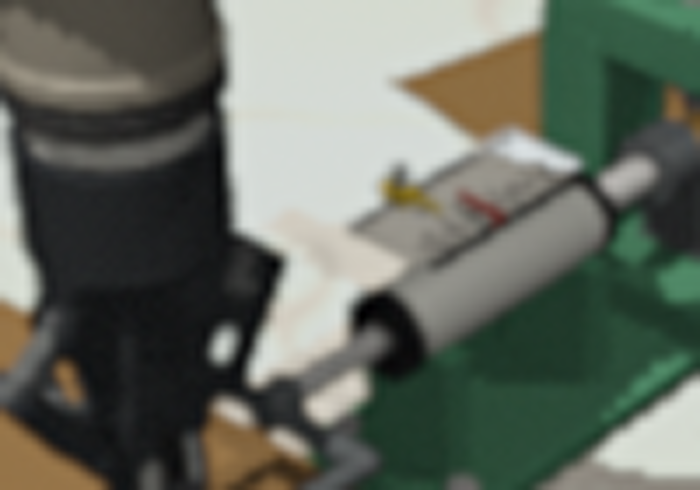

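The index moved 45.6 mm, matching the TCP, so there is no slip. About 13.3 mm remain.

Call:
move_arm(
  rows=[
    [[-0.0002,0.005,0,0,0,0,0.005],[-0.0002,0.004,0,0,0,0,0.005],[-0.0002,0.003,0,0,0,0,0.005],[0,0.001,0,0,0,0,0.005],[0,0,0,0,0,0,0.005],[0,0,0,0,0,0,0.005]],
  ],
)

```text
clock: 9.45
ee_pos: [613.4, 219.0, 65.8]
eef_rot: [1.0, 0.024, 0.0, 0.002]
force: [-1.1, -13.4, 7.1]
finger_gap: 11.7
```

```bash
python3 m.py p60
```

```text
9.95 [613.35600142 218.88198168  65.83032464] [9.99713255e-01 2.38275604e-02 3.70248191e-04 2.34918760e-03] [ -1.24433314 -14.03953314   7.37832593] 11.85871004686353
red 147 353.51 8 [40.6 39.2]
red 155 354.36 19 [20.5 38.5]
red 156 354.42 28 [18.  38.5]
red 157 354.47 28 [15.5 38.5]
red 158 354.54 26 [13.  38.5]
red 159 354.69 28 [10.5 38.3]
red 160 354.75 30 [ 8.  38.3]
red 161 354.81 33 [ 5.5 38.4]
red 162 354.8 30 [ 3.  38.6]
yel 146 354.12 14 [43.  37.6]
yel 147 353.5 96 [40.6 39.3]
yel 148 353.49 78 [38.1 39.5]
yel 149 353.54 28 [35.6 39.5]
yel 150 353.68 15 [33.1 39.3]
yel 151 353.87 9 [30.6 39. ]
yel 152 354.0 8 [28.1 38.9]
```

View pics/p60t.png

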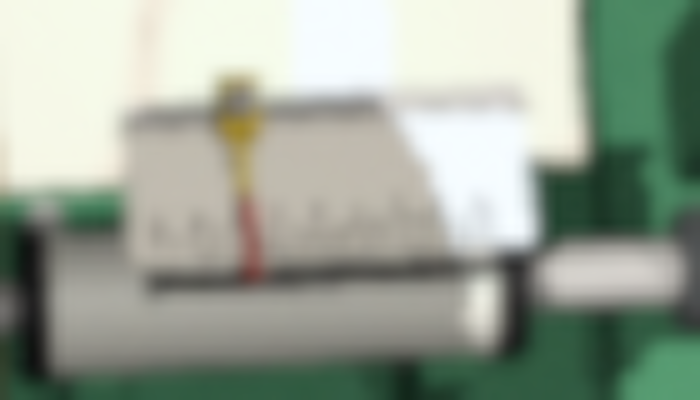

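View pics/p60s.png

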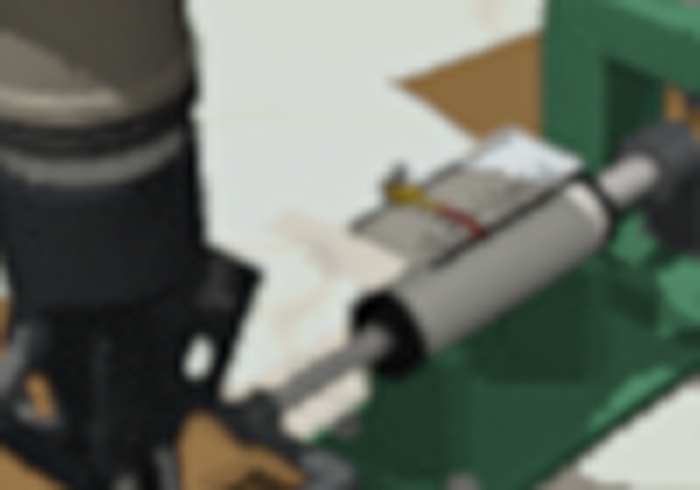

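Nearly level: index at y 38.45, set tip about 39.0. I'll nudge it 0.6 mm.

Call:
move_arm(
  rows=[
    [[0,0.0006,0,0,0,0,0.005],[0,0,0,0,0,0,0.005],[0,0,0,0,0,0,0.005],[0,0,0,0,0,0,0.005],[0,0,0,0,0,0,0.005]],
  ],
)

```text
clock: 10.45
ee_pos: [613.3, 219.4, 65.8]
eef_rot: [1.0, 0.024, 0.0, 0.002]
force: [-0.7, -14.6, 6.5]
finger_gap: 11.8
```

```bash
python3 m.py fin; python3 -c "
import cv2;from h import *
J=read_camera('side');cv2.imwrite('pics/finfull.png',J[:,:,::-1])
a=np.load('rest.npz')
T=read_camera('top');cv2.imwrite('pics/finft.png',T[:,:,::-1])"
```

```text
10.95 [613.33843157 219.37468829  65.86679602] [9.99713855e-01 2.37963006e-02 3.35442597e-04 2.41505605e-03] [ -0.76884165 -14.30940932   7.67447137] 12.283860278356753
red 155 354.11 12 [20.5 39.1]
red 156 354.1 12 [18.1 39.3]
red 157 354.16 13 [15.6 39.3]
red 158 354.39 21 [13.  38.9]
red 159 354.51 24 [10.5 38.8]
red 160 354.55 24 [ 8.  38.8]
red 161 354.65 34 [ 5.5 38.7]
red 162 354.62 36 [ 3. 39.]
yel 146 354.08 14 [43.1 37.7]
yel 147 353.51 97 [40.6 39.2]
yel 148 353.47 78 [38.1 39.5]
yel 149 353.55 28 [35.6 39.5]
yel 150 353.68 15 [33.1 39.3]
yel 151 353.85 10 [30.6 39.1]
```

View pics/finfull.png

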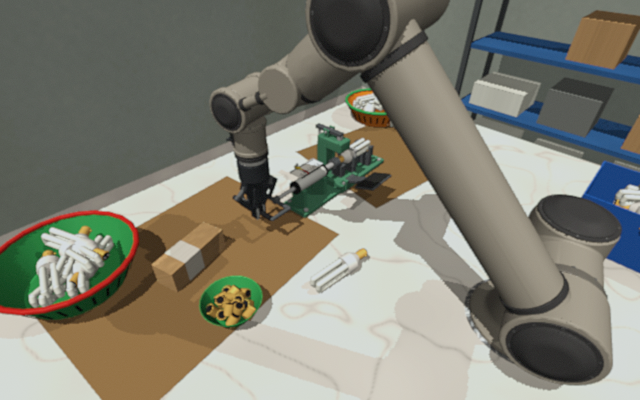

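View pics/fint.png

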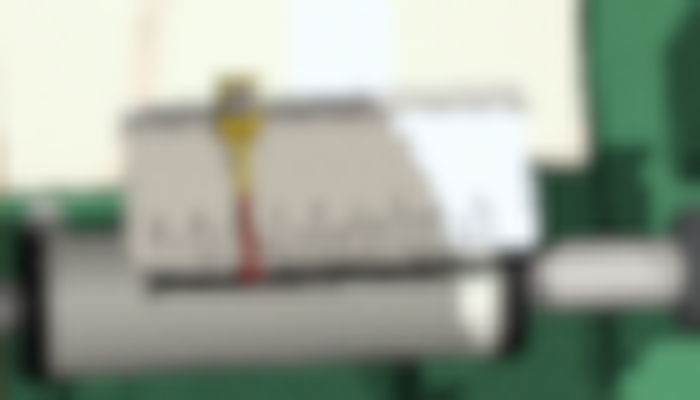

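The index (39.0) is in line with the set tip (39.1–39.3), the grip is steady, and the bystanders haven't moved. I'm handing in.

```bash
python3 -c "
from station import *
print(hand_in())"
```

```text
the job is handed in; nothing more can be done
None
```

I crimped the cap, then proof-pulled it to the mark and handed in with the gripper still holding the handle. The clock was at about 11 s of the 45 s allowed.

- **Crimp:** I pushed the pedal down about 26 mm onto its hard stop. There the force rose from about 12 N to 34 N with only 1.5 mm more travel. After I let go, the pictures showed the tread back in its starting position.
- **Pull:** I drew the handle out about 58.5 mm. In the averaged top pictures the red index ended at press y of about 39.0 mm and the yellow tip at 39.1–39.3 mm, so they are level to within about 0.3 mm. The spring pulled back with about 14.3 N, which fits the 14.1 N expected at that distance. The handle did not slip in the grip.
- **Side view:** The last side close-up I looked at was just before the final 0.6 mm nudge, and it showed the two needles in line. An earlier side-view estimate, from before the pull, put the mark about 1–2 mm farther out. I trusted the top view because the needles are sharper there.
- **Bystanders:** The set pointer read the same before and after the pull, to within 0.1 mm or so. The loose lamp, bowl and carton look unmoved in the last side picture.
- **Downward load:** While holding, the wrist reads about 7 N of steady vertical force from the closed grip. It stayed between about 5.5 and 7.7 N from closing to hand-in.

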